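# Refill the spice rack and tip the next tube for a look

## Robot

A 6-joint arm with a two-finger parallel gripper is mounted at the origin on a cart in front of the work surface, level with it; the furniture and walls round the work are solid. World frame = base frame: x ahead of the robot, y to its left, z up, the work surface at z = 0. Lengths are in mm, angles in rad, forces in N, time in s.
With the tool pointing down it reaches from about 275 to 750 mm from the base axis. Payload 10.2 kg.
Tool frame: the origin (TCP) lies midway between the tips of the shut fingers; the grasp point (between the pads) lies 19 mm behind it (ctrl.tcp_to_grasp is the z of the grasp point in the tool frame, in mm); z points along the fingers, y is the direction in which the jaws open and shut (so a half turn about z gives the same grasp; the last joint's range is limited). The gripper opens to 85 mm and grips with 20 to 120 N. Pads are 22 mm wide; open, the fingers measure 114 mm over their backs; the gripper's body (76 mm by 85 mm) begins 54 mm behind the grasp point. The pads swing forward as they close: fully open they stand 13 mm farther back than shut.
Start: joints at [-1.45, 0.313, 1.498, -0, 1.331, -0.223], TCP at [176.948, -494.288, 209.394] pointing down, gripper open.
Joint ranges: [-2.94, 2.94], [-0.97, 2.17], [0.19, 2.56], [-1.23, 4.37], [0.02, 3.11], [-2.88, 2.88]. Speed limits (rad/s): [2.39, 2.39, 3.01, 3.14, 3.14, 3.14].

## Interface

Orientations are given as a unit quaternion [w, x, y, z].
In Python, from rig import sensors, capture, order, ctrl gives the robot as it stands. The module is installed in compiled form; this text tells all that it offers.
- The arm moves only by the tool play_rows, never from a script. Its argument "deltas" is a list of rows, each a list of 7 numbers: the shift along the world's x, y, z in units of 40 mm (1.0 is 40 mm), then the turn, a rotation vector about the world's x, y, z in units of 6 degrees (1.0 is 6 degrees), then the opening, from -1 (shut) to 1 (fully open). A call has 1 to 8 rows; each row shifts and turns the commanded pose from where the row before left it; what a row does not reach is not made up. A row lasts 1/12 s, in which the tool goes at most 41.7 mm and 7.16 degrees, less where a joint would pass 70% of its speed; a pose out of reach is approached as far as the arm can. A call is refused whole if a number of a shift passes 1 or a number of a turn 1, either way. A call with a gripper value outside its range is refused whole. The fingers move at their own pace and stop on an object; "squeeze" is the grip in N (left out, the last holds). Time passes only in rows, so rows that do not move let the fingers close. It gives the time, the measured TCP pose, the force and the opening at its end, in the units of the state.
- sensors.sense(): the state, without advancing time (a new reading comes with each control period).
- capture(name): name is "side" or "top" or "wrist"; returns a dict with "pixels" (384x512x3 uint8, red, green, blue), "z_map" (384x512 float32, mm along the optical axis (not along the pixel's ray), 0 where there is no reading), "fx", "fy", "cx", "cy" (pixels), "eye" and "rotation" of the camera in the world; the wrist camera has in their place "tool_from_camera" (4x4, takes a point from camera to tool coordinates, whose origin is the TCP and whose axes are the flange's). Camera axes: x right, y down, z forward; pixel columns grow to the right and rows downward; lengths in mm; the calibration is good to about 2 mm. The wrist camera is an equidistant fisheye: a pixel r from the principal point sees the ray r / f radians off the axis. A picture is of the moment at which its call begins: read the wrist's pose just before it.
- order.finish_job(): hands the job in, once; it reports no verdict.
The state is a dict: "time_s": time; "joints": joint angles; "dq": joint speeds; "tau": joint torques, N m; "eef_pos": TCP position; "ee_rot": TCP orientation; "force": force on the tool from outside, world axes, zero at the start; "wrist_torque": the same for the moment, N m; "grip_width": opening from 0.0 (shut) to 1.0 (fully open).
Only numpy, scipy, OpenCV 4.12 (cv2) and the standard library are available. Lean on these libraries where they do the work, as an engineer would, in place of code of your own. Each camera call takes 0.05 s, during which the arm holds its last target. There are 200 camera calls.

## Task

You are looking through the tubes of a spice rack, whose holes are numbered one to four by the steel studs in front of them: put the short glass tube from the small stand in hole one, then the long one in hole two, lowering each to the bottom of its hole before you let go. After that draw the tube out of hole three, cap uppermost, lean it about half way over (some 45 degrees) and finish while holding it like that, still and clear of everything, with its foot well over 10 cm above the worktop. Leave the tube in hole four and all the other things where they are.

Things in the scene. Friction and masses are not known exactly. Their poses are not given: they have to be found in the camera images.
- rack: Brown wooden block, fixed, 70 (x) x 260 (y) x 50 mm high. Origin under its centre; x away from the robot, y left along the row; yaw up to 0.3 rad either way. Four round upright holes 31 mm wide, 64 mm apart, in a row 9 mm behind its middle. Steel studs on top in front of each hole give its number: one at the left (+y) end, then two, three, four.
- hole1 (a point): Centre of the mouth of hole one (one stud, leftmost), at the rack's top, 50 mm above the worktop; its floor 38 mm lower, 12 mm above the worktop; empty at the start
- hole2 (a point): Same for hole two (two studs), next to the right; empty at the start
- hole3 (a point): Same for hole three (three studs); holds tube_three at the start
- hole4 (a point): Same for hole four (four studs, rightmost); holds tube_four, which stays there
- stand: Low pale wooden block, fixed, in front of a microwave (front at x 0.54, y -0.1 to -0.52, 250 mm high), 60 (x) x 150 (y) x 40 mm high, right of the rack; yaw within 0.3 rad. Origin under its centre. Two round holes 30 mm wide, 28 mm deep (floor 12 mm above the worktop), 42 mm either side of its middle along y, hold the short and long tube, either way round.
- tube_short: Clear glass spice tube with a light wooden cap flush with the glass (top 25 mm) and dark cinnamon sticks fixed inside; 26 mm in diameter all the way up, 110 mm long with the cap, 60 g (varies by some 30%), rigid and closed. Origin at the centre of its foot, z along the tube to the cap. Stands in the stand at the start; goes in hole one.
- tube_long: Clear glass spice tube with a light wooden cap flush with the glass (top 25 mm) and dark cinnamon sticks fixed inside; 26 mm in diameter all the way up, 150 mm long with the cap, 60 g (varies by some 30%), rigid and closed. Origin at the centre of its foot, z along the tube to the cap. Stands in the stand at the start; goes in hole two.
- tube_three: Clear glass spice tube with a light wooden cap flush with the glass (top 25 mm) and dark cinnamon sticks fixed inside; 26 mm in diameter all the way up, 130 mm long with the cap, 60 g (varies by some 30%), rigid and closed. Origin at the centre of its foot, z along the tube to the cap. Stands in hole three at the start; the tube to draw and tip.
- tube_four: Clear glass spice tube with a light wooden cap flush with the glass (top 25 mm) and dark cinnamon sticks fixed inside; 26 mm in diameter all the way up, 130 mm long with the cap, 60 g (varies by some 30%), rigid and closed. Origin at the centre of its foot, z along the tube to the cap. Stands in hole four; to be left alone.
- pepper_mill: Dark wooden pepper mill, 58 mm wide, 145 mm high, behind the rack; leave alone. Origin under its centre
- mug: Pale blue mug, 90 mm wide (122 with handle), 105 mm high, behind the rack; leave alone. Origin under its centre
- egg_timer: White kitchen timer, 69 mm wide, 56 mm high, behind the rack's right end; leave alone. Origin under its centre
- teaspoon: Steel teaspoon, 132 mm long, lying in front of the rack; leave alone. Origin under its centre
- fish_tin: Flat fish tin, 63 x 105 x 23 mm, right of the stand; leave alone. Origin under its centre
- espresso_cup: White espresso cup, 63 mm wide, 51 mm high, near the front edge between rack and stand; leave alone. Origin under its centre
Mind the look-alikes: they are no part of the job. There is more than one size of the stand; the job needs the larger.

How it is judged (in metres and radians):
On the way, in this order (a step that is already met when the one before it is completed fails the run):
1. the short tube is lowered to the bottom of hole one, still held (horizontal distance between tube_short and hole1 below 0.012 m and height (world z) of tube_short below 0.027 m and angle between tube_short's own z axis and vertical below 0.35 rad and contact force between tube_short and the fingers above 0.5 N), for 0.02 s.
2. the short tube stands released in hole one (horizontal distance between tube_short and hole1 below 0.01 m and height (world z) of tube_short below 0.018 m and angle between tube_short's own z axis and vertical below 0.25 rad and contact force between tube_short and the fingers below 0.1 N and linear speed of tube_short below 0.03 m/s), for 0.2 s.
3. the long tube is lowered to the bottom of hole two, still held (horizontal distance between tube_long and hole2 below 0.012 m and height (world z) of tube_long below 0.027 m and angle between tube_long's own z axis and vertical below 0.35 rad and contact force between tube_long and the fingers above 0.5 N), for 0.02 s.
4. the long tube stands released in hole two (horizontal distance between tube_long and hole2 below 0.01 m and height (world z) of tube_long below 0.018 m and angle between tube_long's own z axis and vertical below 0.25 rad and contact force between tube_long and the fingers below 0.1 N and linear speed of tube_long below 0.03 m/s), for 0.2 s.
5. the tube of hole three is drawn clear of the rack, held in the fingers (height (world z) of tube_three above 0.06 m and contact force between tube_three and the fingers above 0.5 N), for 0.1 s.
At the end, for the whole second after the job is handed in: Short tube in hole one, long in two, tube four in four: feet within 10 mm of the axis and 6 mm of the floor, the first two within 0.25 rad of upright. Tube three is held at rest by the fingers, touching none of the listed things, foot over 100 mm up, leaning 0.5 to 1.07 rad, cap up (horizontal distance between tube_short and hole1 below 0.01 m and height (world z) of each of tube_short, tube_long, tube_four below 0.018 m and angle between each of tube_short, tube_long's own z axis and vertical below 0.25 rad and horizontal distance between tube_long and hole2 below 0.01 m and horizontal distance between tube_four and hole4 below 0.01 m and height (world z) of tube_three above 0.1 m and angle between tube_three's own z axis and vertical between 0.5 and 1.07 rad and contact force between tube_three and the fingers above 1 N and linear speed of tube_three below 0.03 m/s and angular speed of tube_three below 0.3 rad/s and contact force between tube_three and rack below 0.1 N and contact force between tube_three and stand below 0.1 N and contact force between tube_three and tube_short below 0.1 N and contact force between tube_three and tube_long below 0.1 N and contact force between tube_three and tube_four below 0.1 N and contact force between tube_three and pepper_mill below 0.1 N and contact force between tube_three and mug below 0.1 N and contact force between tube_three and egg_timer below 0.1 N and contact force between tube_three and teaspoon below 0.1 N and contact force between tube_three and fish_tin below 0.1 N and contact force between tube_three and espresso_cup below 0.1 N); the arm keeps its last pose, push and grip.
It fails at once if the tube in hole four is drawn or carried off (height (world z) of tube_four above 0.025 m or angle between tube_four's own z axis and vertical above 0.35 rad).
It fails at once if a bystander is pushed more than 3 cm or tipped over (distance of any of pepper_mill, mug, egg_timer, teaspoon, fish_tin, espresso_cup from where it was at the start of the episode above 0.03 m or angle between any of pepper_mill, mug, egg_timer, teaspoon, fish_tin, espresso_cup's own z axis and vertical above 0.5 rad).
It also fails if it takes over 69 s, if anything falls off the work surface, if the arm or the gripper's body presses on something with over 40 N, if the wrist force passes 120 N, or if a joint passes its speed limit or range.

## Working session

There is one attempt and no reset: what is moved stays moved. The work goes in short steps, Python scripts to look and compute and a tool call to move; the robot and the scene stay as the last step left them, time stands still between calls to the robot, and variables do not carry over. Pictures are saved under pics/ and viewed, about 8 in all and at most 12, crops included, and the job is handed in when it is done.

Besides the shell and the picture viewer there is one more tool, called after "Request:" as name(argument=value, ...), one argument or row to a line, values as JSON. play_rows: Moves the arm, as the interface text tells. Its arguments: {"type":"object","properties":{"deltas":{"type":"array","items":{"type":"array","items":{"type":"number"}}},"squeeze":{"type":"number"}},"required":["deltas"]}

```bash
mkdir -p pics; cat > h.py <<'E'
import numpy as np, cv2
from rig import sensors, capture, order, ctrl
def save(n,im,): cv2.imwrite('pics/'+n+'.png',im[...,::-1])
def world(c,z=None):
    H,W=c['z_map'].shape; u,v=np.meshgrid(np.arange(W),np.arange(H)); d=c['z_map']
    P=np.stack([(u-c['cx'])/c['fx']*d,(v-c['cy'])/c['fy']*d,d],-1)
    return P@np.array(c['rotation']).T+np.array(c['eye'])
def ray(c,u,v,z):
    r=np.array(c['rotation'])@np.array([(u-c['cx'])/c['fx'],(v-c['cy'])/c['fy'],1]); e=np.array(c['eye'])
    return e+r*(z-e[2])/r[2]
E
python3 - <<'E'
from h import *
import pickle
s=sensors.sense(); print(s); print(ctrl.tcp_to_grasp)
cs={n:capture(n) for n in('top','side')}
pickle.dump(cs,open('c0.pkl','wb'))
for n,c in cs.items(): print(n,c['eye'],np.round(c['rotation'],3).tolist(),c['fx'],c['cx'],c['cy']); save(n+'0',cv2.resize(c['pixels'],(800,600),interpolation=cv2.INTER_CUBIC))
E
```

```text
{'time_s': 0.0, 'joints': array([-1.45040289e+00,  3.13461232e-01,  1.49845700e+00, -3.02269687e-05,
        1.33101001e+00, -2.23414033e-01]), 'dq': array([-0.00258937, -0.00200979,  0.00030978, -0.00017096,  0.00056612,
       -0.0003955 ]), 'tau': array([-2.04848066e-04, -4.12262249e+01, -2.59740901e+01, -2.14101678e-04,
        4.10959430e-03,  2.33739718e-05]), 'eef_pos': array([ 176.90111386, -493.98302522,  208.82185839]), 'ee_rot': array([-6.67664162e-04,  9.85260067e-01,  1.71061841e-01,  1.97238660e-05]), 'force': array([ 0.80162771,  0.27726828, -0.08154329]), 'wrist_torque': array([0.00460945, 0.03841834, 0.03474116]), 'grip_width': 0.9983058431420141}
-18.700000000000003
top [ 319.67528938 -143.95180785 1273.41096787] [-0.065, 0.706, -0.701, 0.075] 430.3845286201337 259.3370632599031 188.0103999614841
side [ 32.22864173 624.31766132 747.93643907] [0.13, -0.262, 0.856, -0.426] 354.6185290306332 252.86198212561473 190.06848427095375
```

```bash
cat >> h.py <<'E'
from scipy.spatial.transform import Rotation as R
def q2m(q): return R.from_quat(np.r_[q[1:],q[0]]).as_matrix()
def world(c):
    H,W=c['z_map'].shape; u,v=np.meshgrid(np.arange(W),np.arange(H)); d=c['z_map']
    P=np.stack([(u-c['cx'])/c['fx']*d,(v-c['cy'])/c['fy']*d,d],-1)
    return P@q2m(c['rotation']).T+np.array(c['eye'])
def ray(c,u,v,z):
    r=q2m(c['rotation'])@np.array([(u-c['cx'])/c['fx'],(v-c['cy'])/c['fy'],1]); e=np.array(c['eye'])
    return e+r*(z-e[2])/r[2]
E

```

```text
(no output)
```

View pics/top0.png

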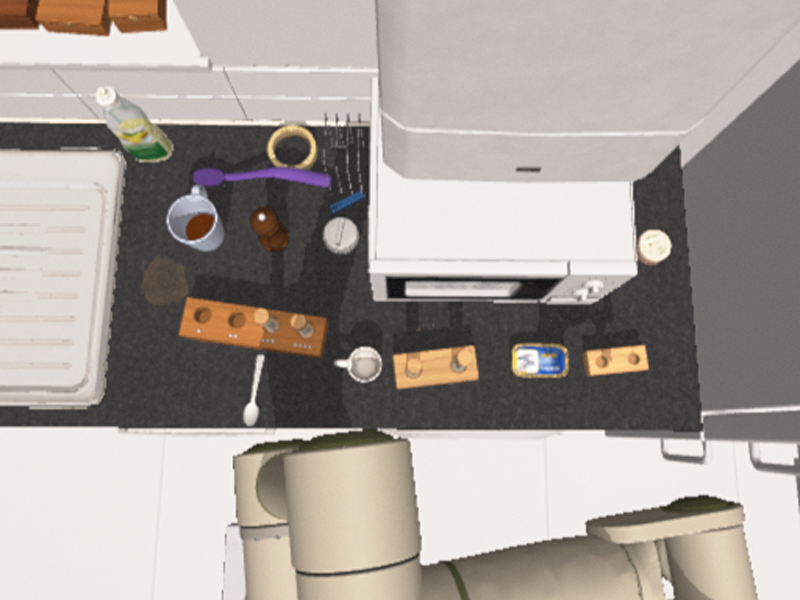

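View pics/side0.png

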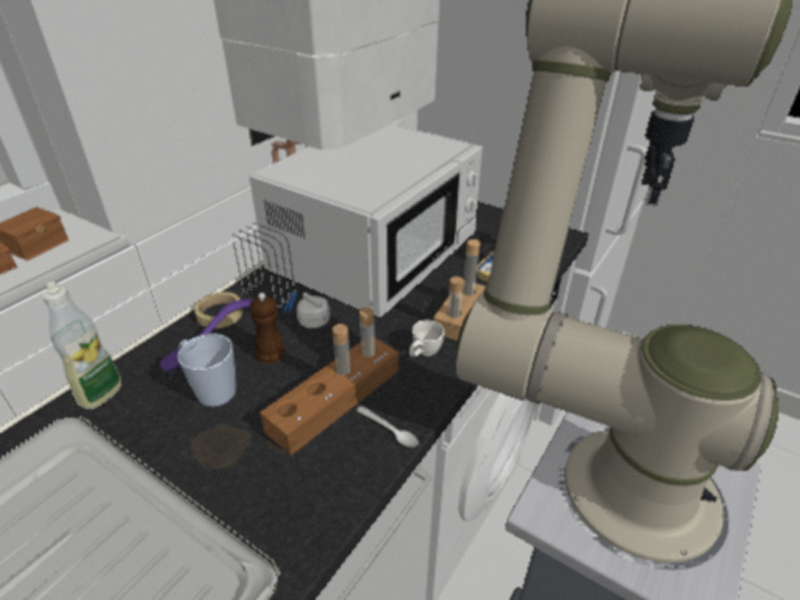

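Top picture: the rack is at (253,327) with empty holes at (202,316) and (236,321), and tubes three and four at (265,318) and (300,325). The candidates for the stand are the large block at (436,366) holding two tubes, and a small empty block at (616,360), which is the decoy. The candidates for tubes are (413,368), which the side view shows to be the shorter, (460,358), which is longer, and rack tubes three and four. The side view agrees: the short tube is at (455,295) and the long one at (472,265).

```bash
python3 - <<'E'
from h import *
import pickle
cs=pickle.load(open('c0.pkl','rb')); c=cs['top']; P=world(c)
k=512/800
def box(n,u0,u1,v0,v1,z0,z1):
    S=np.s_[int(v0*k):int(v1*k),int(u0*k):int(u1*k)]; Q=P[S].reshape(-1,3); m=(Q[:,2]>z0)&(Q[:,2]<z1); Q=Q[m]
    r=cv2.minAreaRect(Q[:,:2].astype(np.float32)); print(n,len(Q),'med z',np.median(Q[:,2]),'mean',Q.mean(0).round(1),r)
box('rack',170,340,285,370,42,56)
box('stand',385,490,335,400,32,46)
for n,b in dict(short=(400,425,345,385),long=(445,480,340,380),three=(250,280,300,335),four=(285,320,305,340)).items():
    S=np.s_[int(b[2]*k):int(b[3]*k),int(b[0]*k):int(b[1]*k)]; Q=P[S].reshape(-1,3); zt=np.percentile(Q[:,2],[90,95,98]); 
    zm=np.median(Q[Q[:,2]>zt[0]-6][:,2]); q=Q[abs(Q[:,2]-zm)<5]; print(n,zt,len(q),q.mean(0).round(1),q[:,:2].min(0),q[:,:2].max(0))
for n,u,v in(('h1',202,316),('h2',236,321)): print(n,ray(c,u*k,v*k,50), P[int(v*k),int(u*k)])
for n,b in dict(mill=(245,290,200,255),mug=(165,225,185,250),cup=(333,385,345,385),timer=(320,360,215,255)).items():
    S=np.s_[int(b[2]*k):int(b[3]*k),int(b[0]*k):int(b[1]*k)]; Q=P[S].reshape(-1,3); Q=Q[Q[:,2]>20]; print(n,Q.min(0).round(),Q.max(0).round())
a=cv2.resize(c['pixels'][185:250,110:210],(800,520),interpolation=cv2.INTER_CUBIC)
b=cv2.resize(c['pixels'][210:255,245:310],(800,554),interpolation=cv2.INTER_CUBIC)
save('crop1',cv2.resize(np.vstack([a,b]),(440,590)))
E
```

```text
rack 1768 med z 49.915899578118456 mean [499.  121.7  49.8] ((499.6794128417969, 101.97677612304688), (297.8054504394531, 79.01762390136719), 79.86357879638672)
stand 860 med z 39.899923147571144 mean [ 430.  -213.2   40. ] ((432.0288391113281, -216.17031860351562), (60.298763275146484, 149.47781372070312), 7.044888019561768)
short [121.54125681 123.02177456 124.63736552] 69 [ 426.7 -174.5  121.9] [ 415.46035799 -185.8245808 ] [ 437.22522306 -161.70888161]
long [160.18093669 162.57861617 164.23486258] 75 [ 436.9 -257.5  161.9] [ 425.59477149 -270.1077004 ] [ 449.12690432 -246.22771224]
three [141.22080587 142.99786883 144.045367  ] 72 [506.8  86.4 141.4] [494.85055775  75.36025736] [519.12465176  97.19943328]
four [140.60981713 143.11310932 145.07024402] 71 [497.8  23.1 141.8] [486.84717512  11.05647232] [508.84340736  35.56735312]
h1 [521.60681311 212.56241671  50.        ] [528.18410363 223.78762959  14.4621157 ]
h2 [512.77089375 149.86763702  50.        ] [520.18608949 159.33903195  11.35182304]
mill [ 320. -144.   20.] [ 708.  120. 1273.]
mug [ 320. -144.   21.] [ 786.  272. 1273.]
cup [ 320. -144.   20.] [ 464.  -32. 1273.]
timer [ 320. -144.   20.] [ 716.   -2. 1273.]
```

View pics/crop1.png

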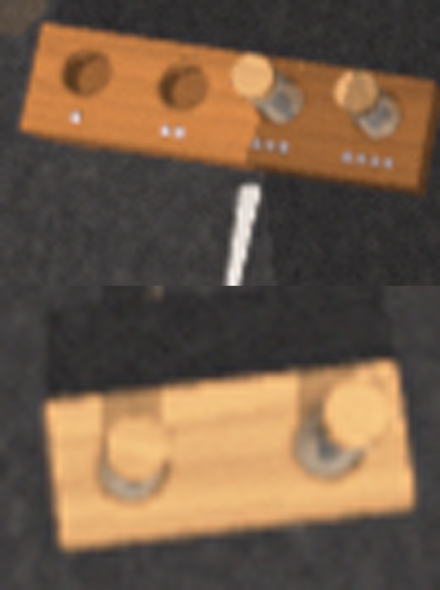

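The crop confirms it. The studs count 1 to 4 from left to right, holes one and two are empty, and the short tube is the left one in the stand (cap top 122 mm) with the long one on the right (162 mm). Next I'll refine the rack's pose and locate the obstacles.

```bash
python3 - <<'E'
from h import *
import pickle
cs=pickle.load(open('c0.pkl','rb')); c=cs['top']; P=world(c); k=.64
m=((abs(P[...,2]-50)<1.5)&(P[...,0]>430)&(P[...,0]<570)&(P[...,1]>-60)&(P[...,1]<260)).astype(np.uint8)
m=cv2.morphologyEx(m,cv2.MORPH_OPEN,np.ones((3,3),np.uint8))
n,l,st,_=cv2.connectedComponentsWithStats(m); i=1+np.argmax(st[1:,4])
Q=P[l==i][:,:2].astype(np.float32); r=cv2.minAreaRect(Q); print(r)
ctr=np.array(r[0]); yaw=np.radians(r[2]-90 if r[1][0]>r[1][1] else r[2]); yaw=(yaw+.8)%(np.pi/2)-.8
print('yaw',yaw); ex=np.array([np.cos(yaw),np.sin(yaw)]); ey=np.array([-ex[1],ex[0]])
for j in range(4): print('hole',j+1,ctr+9*ex+(96-64*j)*ey)
# hole rim: depth <46 inside rack
L=(Q-ctr)
hm=((P[...,2]<44)&(P[...,2]>5)); 
for h in ((523,212),(514,149)):
    # project via rays to z=50: pixel set of 'hole' near h
    pts=[]
    for v in range(180,230):
        for u in range(105,170):
            w=ray(c,u,v,50)
            if np.hypot(*(w[:2]-h))<24 and hm[v,u]: pts.append(w[:2])
    pts=np.array(pts); print('rim',len(pts),pts.mean(0),pts.min(0),pts.max(0))
for n,b in dict(mill=(245,290,200,255),mug=(165,225,185,250),cup=(333,385,345,385),timer=(320,360,215,255)).items():
    S=np.s_[int(b[2]*k):int(b[3]*k),int(b[0]*k):int(b[1]*k)]; Q=P[S].reshape(-1,3); Q=Q[(Q[:,2]>20)&(Q[:,2]<200)]; print(n,Q.min(0).round(),Q.max(0).round())
E
```

```text
((490.93804931640625, 143.0443115234375), (6.512672424316406, 5.77956485748291), 88.59457397460938)
yaw -0.024529311536283793
hole 1 [502.28991963 238.79469032]
hole 2 [500.72020112 174.81394335]
hole 3 [499.1504826  110.83319637]
hole 4 [497.58076409  46.85244939]
rim 86 [524.6492379  212.39389717] [510.65592685 198.94330774] [539.82425578 228.07336778]
rim 86 [515.64889493 148.90742695] [502.42680561 127.34133256] [528.64296854 164.33096192]
mill [658.  68.  20.] [708. 120. 147.]
mug [646. 182.  21.] [786. 272. 112.]
cup [ 404. -117.   20.] [464. -32.  56.]
timer [652. -69.  20.] [716.  -2.  60.]
```

Request:
play_rows(
  deltas=[
    [0.5,0.9,0.5,0,0,0.95,0.4],
    [0.8,0.9,0.5,0,0,0.95,0.2],
    [0.8,0.9,0.5,0,0,0.95,0.1],
    [0.8,0.9,0,0,0,0.95,0.1],
    [0.8,0.9,0,0,0,0.95,0.1],
    [0.8,0.9,0,0,0,0.95,0.1],
    [0.8,0.9,0,0,0,0.95,0.1],
    [0.8,0.9,0,0,0,0.95,0.1],
  ],
)

```text
time_s: 0.77
eef_pos: [385.5, -246.4, 259.5]
ee_rot: [-0.0, 0.841, 0.541, -0.0]
force: [-0.2, -0.7, 0.9]
grip_width: 0.546
```

Request:
play_rows(
  deltas=[
    [0.25,0.45,0,0,0,0.7,0.1],
    [0.25,0.45,0,0,0,0.7,0.1],
    [0.25,0.45,0,0,0,0.7,0.1],
    [0.25,0.45,0,0,0,0.64,0.1],
    [0,0,0,0,0,0,0.1],
    [0,0,0,0,0,0,0.1],
  ],
)

```text
time_s: 1.27
eef_pos: [424.8, -175.8, 259.3]
ee_rot: [-0.0, 0.756, 0.655, -0.0]
force: [0.3, -1.3, 0.4]
grip_width: 0.555
```

```bash
python3 - <<'E'
from h import *
s=sensors.sense(); print(s['eef_pos'],s['ee_rot'],s['joints'],s['grip_width'])
c=capture('wrist'); print(c['tool_from_camera'],c['fx'],c['cx'],c['cy']); save('w1',c['pixels'])
E
```

```text
[ 424.75629287 -175.79457861  259.32511022] [-2.31552492e-04  7.55933421e-01  6.54648444e-01 -1.56392893e-04] [-6.48048560e-01  1.32911298e-01  1.59264047e+00 -2.12399095e-04
  1.41655882e+00 -5.04654544e-01] 0.5553701241264433
[[ 4.16655191e-04 -9.58851990e-01 -2.83906123e-01  7.15437024e+01]
 [ 9.99999521e-01  6.50802572e-04 -7.30411682e-04 -5.41278667e-01]
 [ 8.85123530e-04 -2.83905683e-01  9.58851803e-01 -1.64473132e+02]
 [ 0.00000000e+00  0.00000000e+00  0.00000000e+00  1.00000000e+00]] 297.3186396354542 262.20847716707556 188.78687625902373
```

View pics/w1.png

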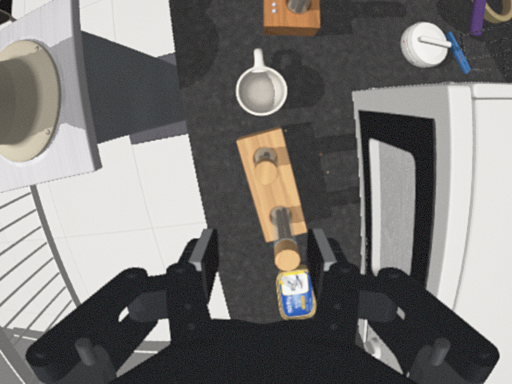

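The wrist view shows the short cap at (266,172), where about (263,172) was predicted for it under the TCP. That agrees with the top camera to within 1–2 mm. The long cap is at (287,260). Going down.

Request:
play_rows(
  deltas=[
    [0.06,0.02,-0.7,0,0,0,0.1],
    [0,0,-0.9,0,0,0,0.1],
    [0,0,-0.9,0,0,0,0.1],
    [0,0,-0.8,0,0,0,0.1],
    [0,0,-0.7,0,0,0,0.1],
    [0,0,-0.48,0,0,0,0.1],
    [0,0,0,0,0,0,0.1],
    [0,0,0,0,0,0,0.1],
  ],
)

```text
time_s: 1.98
eef_pos: [426.7, -176.1, 80.3]
ee_rot: [-0.001, 0.757, 0.654, -0.0]
force: [-0.9, -0.0, 0.8]
grip_width: 0.549
```

Request:
play_rows(
  deltas=[
    [0,0,0,0,0,0,-1],
    [0,0,0,0,0,0,-1],
    [0,0,0,0,0,0,-1],
    [0,0,0,0,0,0,-1],
    [0,0,0,0,0,0,-1],
    [0,0,0,0,0,0,-1],
  ],
  squeeze=40,
)

```text
time_s: 2.48
eef_pos: [427.8, -176.2, 82.0]
ee_rot: [0.002, 0.756, 0.654, 0.0]
force: [-0.6, -0.1, 7.9]
grip_width: 0.287
```

Request:
play_rows(
  deltas=[
    [0,0,0.4,0,0,0,-1],
    [0,0,0.7,0,0,0,-1],
    [0,0,0.9,0,0,0,-1],
    [0,0,0.9,0,0,0,-1],
    [0,0,0.9,0,0,0,-1],
    [0,0,0.6,0,0,0,-1],
    [0,0,0,0,0,0,-1],
    [0,0,0,0,0,0,-1],
  ],
)

```text
time_s: 3.15
eef_pos: [427.3, -175.6, 257.7]
ee_rot: [0.002, 0.756, 0.654, 0.0]
force: [-0.1, 0.6, -1.8]
grip_width: 0.283
```

Request:
play_rows(
  deltas=[
    [0.1,0.4,0,0,0,0,-1],
    [0.2,0.7,0,0,0,0,-1],
    [0.2,0.8,0,0,0,0,-1],
    [0.2,0.8,0,0,0,0,-1],
    [0.2,0.8,0,0,0,0,-1],
    [0.2,0.8,0,0,0,0,-1],
    [0.2,0.8,0,0,0,0,-1],
    [0.2,0.8,0,0,0,0,-1],
  ],
)

```text
time_s: 3.82
eef_pos: [486.6, 62.2, 255.2]
ee_rot: [-0.001, 0.756, 0.654, -0.001]
force: [0.2, -0.5, -0.4]
grip_width: 0.283
```

Request:
play_rows(
  deltas=[
    [0.2,0.8,0,0,0,0,-1],
    [0.2,0.8,0,0,0,0,-1],
    [0.2,0.8,0,0,0,0,-1],
    [0.1,0.5,0,0,0,0,-1],
    [0,0,0,0,0,0,-1],
    [0,0,0,0,0,0,-1],
  ],
)

```text
time_s: 4.32
eef_pos: [514.5, 177.0, 255.0]
ee_rot: [-0.001, 0.756, 0.655, -0.001]
force: [0.8, -1.1, -0.1]
grip_width: 0.281
```

```bash
python3 - <<'E'
from h import *
s=sensors.sense(); print(s['eef_pos'],s['ee_rot'],s['joints'],s['grip_width'])
c=capture('wrist'); save('w2',cv2.resize(c['pixels'][60:340,150:400],(625,700))[:595])
d=capture('top'); P=world(d); k=P[...,2]
E
```

```text
[514.52065744 177.0373879  254.95992458] [-6.17529273e-04  7.55645083e-01  6.54980033e-01 -1.13274542e-03] [ 1.16127193e-01  3.29235274e-01  1.35685158e+00 -2.56423226e-04
  1.45807347e+00  2.58638854e-01] 0.2814936518733715
```

View pics/w2.png

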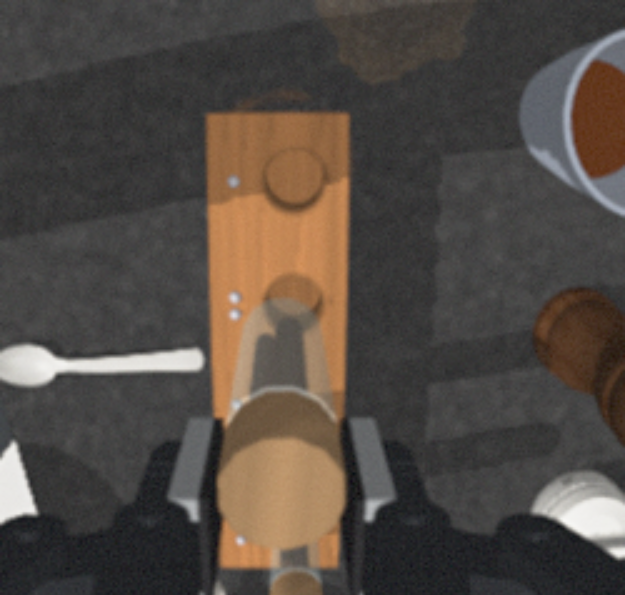

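The tube is held upright, with hole one at crop (295,178) and the foot's arc at the top near (285,297).

```bash
cat >> h.py <<'E'
def wproj(s,T,f,cx,cy,p):
    t=q2m(s['ee_rot']).T@(np.array(p)-s['eef_pos']); T=np.array(T); q=T[:3,:3].T@(t-T[:3,3])
    th=np.arctan2(np.hypot(q[0],q[1]),q[2]); a=np.arctan2(q[1],q[0]); return np.array([cx+f*th*np.cos(a),cy+f*th*np.sin(a)])
def wray(s,T,f,cx,cy,u,v,z):
    T=np.array(T); x,y=u-cx,v-cy; th=np.hypot(x,y)/f; a=np.arctan2(y,x)
    d=q2m(s['ee_rot'])@T[:3,:3]@np.array([np.sin(th)*np.cos(a),np.sin(th)*np.sin(a),np.cos(th)])
    o=q2m(s['ee_rot'])@T[:3,3]+s['eef_pos']; return o+d*(z-o[2])/d[2]
E
python3 - <<'E'
from h import *
s=sensors.sense(); c=capture('wrist'); A=(s,c['tool_from_camera'],c['fx'],c['cx'],c['cy'])
cr=lambda p:((p-[150,60])*2.5).round(1)
print('hole1',wray(*A,268,131.2,50)); 
for h in((524.7,212.7),(515.7,149.3),(506.8,86.4)): print(cr(wproj(*A,[*h,50])))
e=s['eef_pos']; zf=e[2]-80+12-2
print('foot c',cr(wproj(*A,[e[0],e[1],zf])),'rim+y',cr(wproj(*A,[e[0],e[1]+13,zf])),cr(wproj(*A,[e[0]+13,e[1],zf])),cr(wproj(*A,[e[0]-13,e[1],zf])))
print('cap c',cr(wproj(*A,[e[0],e[1],zf+110])),cr(wproj(*A,[e[0]+13,e[1],zf+110])),cr(wproj(*A,[e[0],e[1]+13,zf+110])))
print(e)
E
```

```text
hole1 [526.01842946 210.98497487  50.        ]
[291.9 175. ]
[291.9 299.4]
[291.8 412.9]
foot c [283. 328.] rim+y [277.3 290.1] [322.  322.6] [244.1 333.4]
cap c [283.5 495.9] [350.9 487. ] [273.5 435.6]
[514.7541618  175.76899006 255.65354067]
```

Request:
play_rows(
  deltas=[
    [0.13,0.46,0,0,0,0,-1],
    [0.13,0.46,0,0,0,0,-1],
    [0,0,-0.5,0,0,0,-1],
    [0,0,-0.8,0,0,0,-1],
    [0,0,-0.8,0,0,0,-1],
    [0,0,-0.6,0,0,0,-1],
    [0,0,-0.3,0,0,0,-1],
    [0,0,0,0,0,0,-1],
  ],
)

```text
time_s: 5.13
eef_pos: [524.1, 212.0, 133.5]
ee_rot: [-0.001, 0.757, 0.654, -0.002]
force: [-0.5, -0.7, -1.1]
grip_width: 0.285
```

```bash
python3 - <<'E'
from h import *
s=sensors.sense(); c=capture('wrist'); A=(s,c['tool_from_camera'],c['fx'],c['cx'],c['cy'])
save('w3',cv2.resize(c['pixels'][110:270,190:340],(750,800))[:600])
cr=lambda p:((p-[190,110])*5).round(1)
print(s['eef_pos'],s['ee_rot'],s['force'])
for h in((525.3,212),(524.7,212.7)): print(cr(wproj(*A,[*h,50])))
e=s['eef_pos'];print('foot',cr(wproj(*A,[e[0],e[1],e[2]-70])))
d=capture('side'); save('s3',cv2.resize(d['pixels'][170:300,140:300],(640,520),interpolation=cv2.INTER_CUBIC))
E
```

```text
[524.09976287 211.95628903 133.52307319] [-0.00136081  0.75670202  0.65375411 -0.00240188] [-0.50936541 -0.67610632 -1.08910633]
[374.6 381.5]
[370.6 378.1]
foot [367.6 405.5]
```

View pics/w3.png

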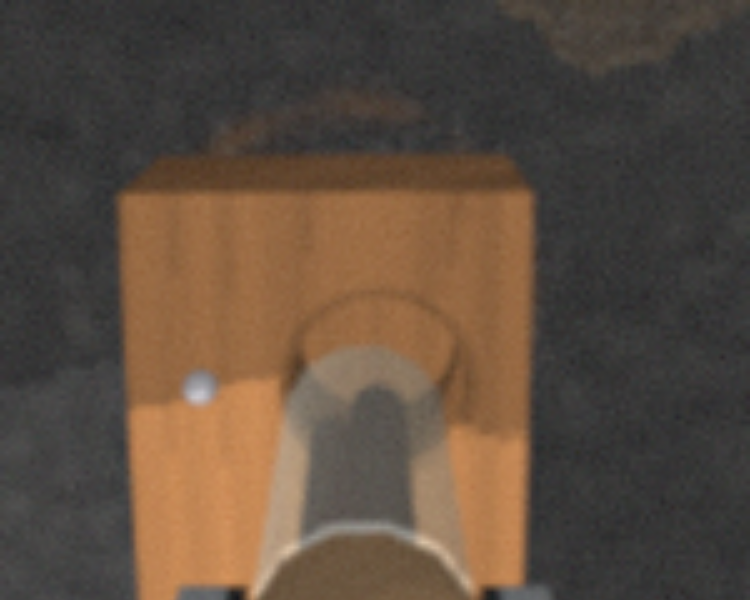

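The crop shows the hole rim centred at about (381,376) and the tube's foot at about (366,420). The foot is therefore 2–3 mm short in x and 3–4 mm short in y. I'll correct that and start in.

Request:
play_rows(
  deltas=[
    [0.06,0.09,0,0,0,0,-1],
    [0,0,-0.2,0,0,0,-1],
    [0,0,-0.2,0,0,0,-1],
    [0,0,-0.2,0,0,0,-1],
    [0,0,0,0,0,0,-1],
  ],
)

```text
time_s: 5.65
eef_pos: [528.5, 216.7, 112.4]
ee_rot: [0.001, 0.756, 0.654, 0.001]
force: [-0.2, 0.1, -0.0]
grip_width: 0.284
```

Request:
play_rows(
  deltas=[
    [0,0,-0.2,0,0,0,-1],
    [0,0,-0.2,0,0,0,-1],
    [0,0,-0.2,0,0,0,-1],
    [0,0,0,0,0,0,-1],
    [0,0,0,0,0,0,-1],
  ],
)

```text
time_s: 6.07
eef_pos: [527.4, 216.6, 87.2]
ee_rot: [-0.0, 0.756, 0.654, -0.001]
force: [0.4, -1.7, -2.2]
grip_width: 0.285
```

Request:
play_rows(
  deltas=[
    [0,0,-0.08,0,0,0,-1],
    [0,0,-0.05,0,0,0,-1],
    [0,0,-0.03,0,0,0,-1],
    [0,0,0,0,0,0,-1],
    [0,0,0,0,0,0,-1],
  ],
)

```text
time_s: 6.48
eef_pos: [527.9, 216.8, 81.9]
ee_rot: [0.0, 0.756, 0.654, -0.0]
force: [0.8, -3.4, -0.2]
grip_width: 0.285
```

```bash
python3 - <<'E'
from h import *
s=sensors.sense(); c=capture('wrist'); print(s['eef_pos'],s['force'])
a=cv2.resize(c['pixels'][110:270,190:340],(560,597))
d=capture('side'); P=world(d); b=cv2.resize(d['pixels'][170:300,140:240],(240,312),interpolation=cv2.INTER_CUBIC)
im=np.zeros((597,800,3),np.uint8); im[:,:560]=a; im[:312,560:]=b; save('w4',im)
E
```

```text
[527.88860324 216.83815538  81.89784525] [ 0.75996609 -3.44467245 -0.20026067]
```

View pics/w4.png

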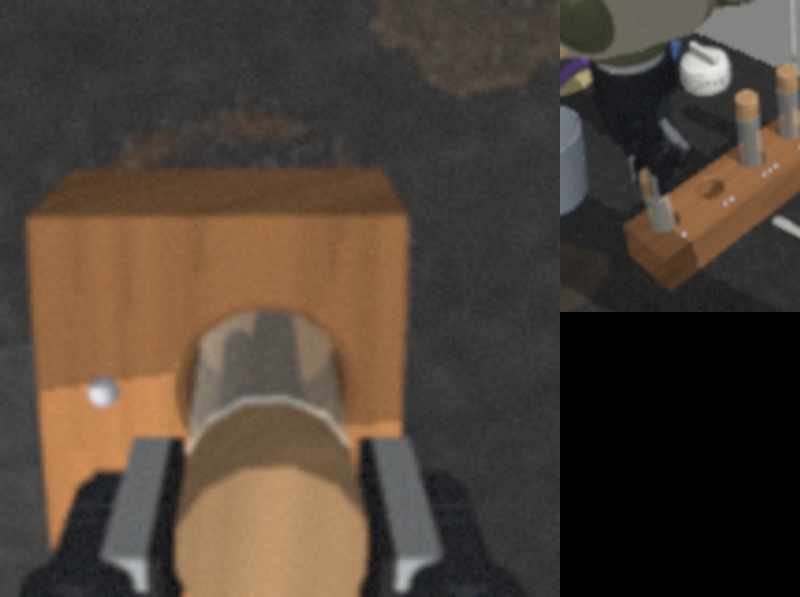

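The tube is inside hole one, pressing lightly on its far (+y) wall. I'll ease back in y and go down to the floor.

Request:
play_rows(
  deltas=[
    [0,-0.04,-0.03,0,0,0,-1],
    [0,0,-0.04,0,0,0,-1],
    [0,0,0,0,0,0,-1],
    [0,0,0,0,0,0,-1],
  ],
)

```text
time_s: 6.92
eef_pos: [528.6, 215.9, 81.2]
ee_rot: [0.0, 0.756, 0.654, 0.002]
force: [-3.3, -1.6, 15.9]
grip_width: 0.291
```

It is on the floor (16 N upward). Releasing.

Request:
play_rows(
  deltas=[
    [0,0,0,0,0,0,0.1],
    [0,0,0,0,0,0,0.1],
    [0,0,0,0,0,0,0.1],
    [0,0,0,0,0,0,0.1],
    [0,0,0,0,0,0,0.1],
    [0,0,0,0,0,0,0.1],
  ],
)

```text
time_s: 7.42
eef_pos: [527.8, 215.4, 79.0]
ee_rot: [-0.0, 0.756, 0.654, -0.0]
force: [-1.0, 0.3, -0.6]
grip_width: 0.55
```

Request:
play_rows(
  deltas=[
    [0,0,0.3,0,0,0,0.1],
    [0,0,0.5,0,0,0,0.1],
    [0,0,0.8,0,0,0,0.1],
    [0,0,0.9,0,0,0,0.1],
    [0,0,0.9,0,0,0,0.1],
    [0,0,0.9,0,0,0,0.1],
    [0,0,0,0,0,0,0.1],
    [0,0,0,0,0,0,0.1],
  ],
)

```text
time_s: 8.08
eef_pos: [528.5, 215.5, 252.7]
ee_rot: [0.001, 0.756, 0.654, 0.002]
force: [-0.2, 0.5, -1.1]
grip_width: 0.55
```

```bash
python3 - <<'E'
from h import *
d=capture('top'); P=world(d)
for n,z0,z1,x,y in(('short',115,130,525,213),('three',135,149,507,86)):
    m=(P[...,2]>z0)&(P[...,2]<z1)&(abs(P[...,0]-x)<22)&(abs(P[...,1]-y)<22); Q=P[m]; print(n,len(Q),Q.mean(0) if len(Q) else 0)
s=sensors.sense();print(s['eef_pos'],s['ee_rot'],s['grip_width'],s['joints'])
c=capture('wrist'); save('w5',c['pixels'])
E
```

```text
short 74 [524.10328096 212.65989462 121.90928234]
three 76 [506.67643508  85.82303112 141.54244755]
[527.7960675  215.31305124 250.84539277] [-3.11022386e-05  7.56203795e-01  6.54336167e-01  2.61208762e-05] 0.5487280578881372 [1.81830142e-01 3.89280461e-01 1.28363114e+00 8.05199737e-05
 1.46866754e+00 3.26009385e-01]
```

Hole one: the cap top is at 121.9 mm and (524.1, 212.7), so the short tube is seated and stands free. On to the long tube.

Request:
play_rows(
  deltas=[
    [-0.1,-0.5,0,0,0,0,0.1],
    [-0.15,-0.8,0,0,0,0,0.1],
    [-0.15,-0.8,0,0,0,0,0.1],
    [-0.15,-0.8,0,0,0,0,0.1],
    [-0.15,-0.8,0,0,0,0,0.1],
    [-0.15,-0.8,0,0,0,0,0.1],
    [-0.15,-0.8,0,0,0,0,0.1],
    [-0.15,-0.8,0,0,0,0,0.1],
  ],
)

```text
time_s: 8.85
eef_pos: [480.8, -29.9, 249.6]
ee_rot: [-0.001, 0.756, 0.654, -0.001]
force: [0.2, 0.4, -0.7]
grip_width: 0.552
```

Request:
play_rows(
  deltas=[
    [-0.15,-0.8,0,0,0,0,0.1],
    [-0.15,-0.8,0,0,0,0,0.1],
    [-0.15,-0.8,0,0,0,0,0.1],
    [-0.15,-0.8,0,0,0,0,0.1],
    [-0.15,-0.8,0,0,0,0,0.1],
    [-0.1,-0.6,0,0,0,0,0.1],
    [0,0,0,0,0,0,0.1],
    [0,0,0,0,0,0,0.1],
  ],
)

```text
time_s: 9.52
eef_pos: [447.3, -213.1, 249.6]
ee_rot: [-0.002, 0.757, 0.654, -0.0]
force: [0.5, 1.4, -0.2]
grip_width: 0.547
```

Request:
play_rows(
  deltas=[
    [-0.12,-0.55,0,0,0,0,0.1],
    [-0.14,-0.55,0,0,0,0,0.1],
    [0,0,0,0,0,0,0.1],
    [0,0,0,0,0,0,0.1],
  ],
)

```text
time_s: 9.85
eef_pos: [437.5, -256.0, 250.4]
ee_rot: [-0.001, 0.756, 0.654, 0.0]
force: [0.3, 0.5, 0.3]
grip_width: 0.551
```

```bash
python3 - <<'E'
from h import *
s=sensors.sense(); c=capture('wrist'); A=(s,c['tool_from_camera'],c['fx'],c['cx'],c['cy'])
print(s['eef_pos'],wproj(*A,[436.9,-257.5,162])) 
print([wproj(*A,[436.9+dx,-257.5+dy,162]).round(1) for dx,dy in((13,0),(-13,0),(0,13),(0,-13))])
x=cv2.resize(c['pixels'][130:270,190:340],(600,560),interpolation=cv2.INTER_CUBIC); save('w6',x)
E
```

```text
[ 437.45372445 -255.96146799  250.35935889] [262.79105798 187.04906627]
[array([277.3, 185. ]), array([248.3, 189.1]), array([260.7, 172.9]), array([264.9, 200.8])]
```

View pics/w6.png

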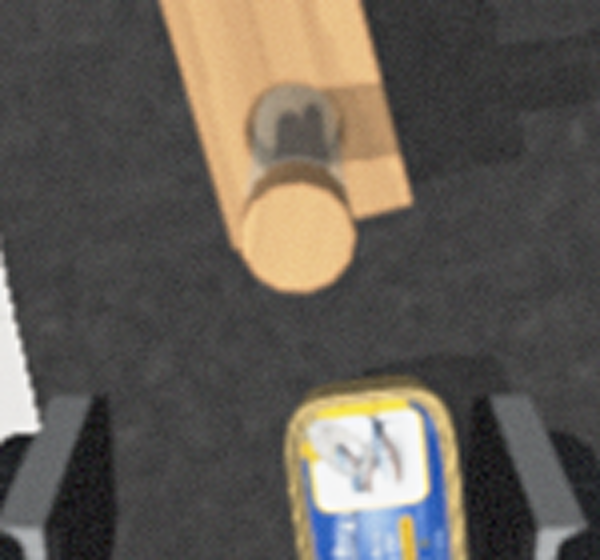

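The wrist crop shows the long cap centred at (299,236), about 2 mm (+x, −y) from the top camera's value. I'll correct for that, descend and grip.

Request:
play_rows(
  deltas=[
    [0.04,-0.06,-0.5,0,0,0,0.1],
    [0,0,-0.8,0,0,0,0.1],
    [0,0,-0.9,0,0,0,0.1],
    [0,0,-0.7,0,0,0,0.1],
    [0,0,-0.36,0,0,0,0.1],
    [0,0,0,0,0,0,0.1],
    [0,0,0,0,0,0,0.1],
  ],
)

```text
time_s: 10.48
eef_pos: [439.4, -258.0, 120.9]
ee_rot: [-0.0, 0.756, 0.655, 0.0]
force: [-0.1, -0.2, 0.6]
grip_width: 0.551
```

Request:
play_rows(
  deltas=[
    [0,0,0,0,0,0,-1],
    [0,0,0,0,0,0,-1],
    [0,0,0,0,0,0,-1],
    [0,0,0,0,0,0,-1],
    [0,0,0,0,0,0,-1],
    [0,0,0,0,0,0,-1],
  ],
)

```text
time_s: 10.98
eef_pos: [439.7, -259.7, 122.4]
ee_rot: [0.002, 0.756, 0.654, 0.0]
force: [-0.4, 0.9, 7.8]
grip_width: 0.288
```

Request:
play_rows(
  deltas=[
    [0,0,0.4,0,0,0,-1],
    [0,0,0.7,0,0,0,-1],
    [0,0,0.9,0,0,0,-1],
    [0,0,0.9,0,0,0,-1],
    [0,0,0.9,0,0,0,-1],
    [0,0,0.6,0,0,0,-1],
    [0,0,0,0,0,0,-1],
    [0,0,0,0,0,0,-1],
  ],
)

```text
time_s: 11.65
eef_pos: [439.3, -259.2, 297.9]
ee_rot: [0.001, 0.756, 0.654, 0.0]
force: [0.6, 0.7, -1.8]
grip_width: 0.286
```

Request:
play_rows(
  deltas=[
    [0.1,0.4,0,0,0,0,-1],
    [0.15,0.7,0,0,0,0,-1],
    [0.15,0.8,0,0,0,0,-1],
    [0.15,0.8,0,0,0,0,-1],
    [0.15,0.8,0,0,0,0,-1],
    [0.15,0.8,0,0,0,0,-1],
    [0.15,0.8,0,0,0,0,-1],
    [0.15,0.8,0,0,0,0,-1],
  ],
)

```text
time_s: 12.32
eef_pos: [484.6, -21.3, 295.5]
ee_rot: [-0.001, 0.756, 0.654, -0.001]
force: [1.1, -0.9, -0.9]
grip_width: 0.283
```

Request:
play_rows(
  deltas=[
    [0.15,0.8,0,0,0,0,-1],
    [0.15,0.8,0,0,0,0,-1],
    [0.15,0.8,0,0,0,0,-1],
    [0.15,0.8,0,0,0,0,-1],
    [0.1,0.5,0,0,0,0,-1],
    [0,0,0,0,0,0,-1],
    [0,0,0,0,0,0,-1],
  ],
)

```text
time_s: 12.9
eef_pos: [512.6, 125.5, 295.4]
ee_rot: [-0.001, 0.756, 0.655, -0.001]
force: [0.1, 0.6, 0.2]
grip_width: 0.284
```

Request:
play_rows(
  deltas=[
    [0.08,0.34,0,0,0,0,-1],
    [0.08,0.34,0,0,0,0,-1],
    [0,0,-0.5,0,0,0,-1],
    [0,0,-0.8,0,0,0,-1],
    [0,0,-0.8,0,0,0,-1],
    [0,0,-0.6,0,0,0,-1],
    [0,0,-0.33,0,0,0,-1],
    [0,0,0,0,0,0,-1],
  ],
)

```text
time_s: 13.57
eef_pos: [517.7, 150.8, 172.1]
ee_rot: [-0.002, 0.757, 0.654, -0.003]
force: [0.3, 0.6, -0.2]
grip_width: 0.286
```

```bash
python3 - <<'E'
from h import *
s=sensors.sense(); c=capture('wrist'); A=(s,c['tool_from_camera'],c['fx'],c['cx'],c['cy'])
print(s['eef_pos'])
cr=lambda p:((p-[190,80])*5).round(1)
for h in((515.7,149.3),(519,152)): print(cr(wproj(*A,[*h,50])))
e=s['eef_pos'];print('foot',cr(wproj(*A,[e[0],e[1],e[2]-110])),'TCP axis at z50',cr(wproj(*A,[e[0],e[1],50])))
save('w7',cv2.resize(c['pixels'][80:200,190:340],(750,600),interpolation=cv2.INTER_CUBIC))
E
```

```text
[517.69862657 150.76000167 172.07870375]
[360.1 487.2]
[374.6 471.8]
foot [368.8 494.1] TCP axis at z50 [369.  478.7]
```

View pics/w7.png

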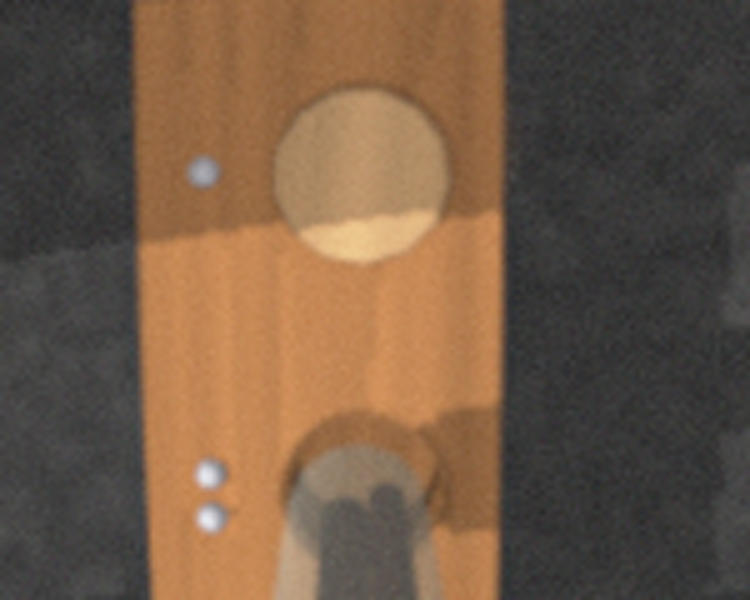

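The crop shows hole two centred at about (362,475) and the foot at about (359,503), which leaves roughly 2–3 mm to go in +y. Correcting and inserting.

Request:
play_rows(
  deltas=[
    [0.02,0.06,0,0,0,0,-1],
    [0,0,-0.2,0,0,0,-1],
    [0,0,-0.2,0,0,0,-1],
    [0,0,-0.2,0,0,0,-1],
    [0,0,0,0,0,0,-1],
  ],
)

```text
time_s: 14.03
eef_pos: [519.7, 154.2, 150.3]
ee_rot: [-0.0, 0.756, 0.654, -0.001]
force: [-0.9, -1.2, -1.8]
grip_width: 0.285
```

Request:
play_rows(
  deltas=[
    [0,0,-0.2,0,0,0,-1],
    [0,0,-0.2,0,0,0,-1],
    [0,0,-0.2,0,0,0,-1],
    [0,0,0,0,0,0,-1],
    [0,0,0,0,0,0,-1],
  ],
)

```text
time_s: 14.45
eef_pos: [519.9, 154.4, 126.8]
ee_rot: [-0.0, 0.756, 0.654, -0.001]
force: [-1.4, -0.9, -2.0]
grip_width: 0.288
```

Request:
play_rows(
  deltas=[
    [0,0,-0.08,0,0,0,-1],
    [0,0,-0.05,0,0,0,-1],
    [0,0,-0.03,0,0,0,-1],
    [0,0,0,0,0,0,-1],
    [0,0,0,0,0,0,-1],
  ],
)

```text
time_s: 14.87
eef_pos: [520.7, 154.5, 122.3]
ee_rot: [0.001, 0.756, 0.654, 0.001]
force: [-3.5, -1.6, 7.7]
grip_width: 0.286
```

Request:
play_rows(
  deltas=[
    [0,0,-0.03,0,0,0,-1],
    [0,0,0,0,0,0,-1],
    [0,0,0,0,0,0,-1],
  ],
)

```text
time_s: 15.12
eef_pos: [521.2, 154.6, 122.2]
ee_rot: [0.001, 0.756, 0.654, 0.001]
force: [-4.3, -2.2, 15.8]
grip_width: 0.282
```

Request:
play_rows(
  deltas=[
    [0,0,0,0,0,0,0.1],
    [0,0,0,0,0,0,0.1],
    [0,0,0,0,0,0,0.1],
    [0,0,0,0,0,0,0.1],
    [0,0,0,0,0,0,0.1],
    [0,0,0,0,0,0,0.1],
  ],
)

```text
time_s: 15.62
eef_pos: [520.3, 154.6, 119.8]
ee_rot: [-0.0, 0.756, 0.654, -0.0]
force: [-0.0, 0.8, -0.7]
grip_width: 0.547
```

Request:
play_rows(
  deltas=[
    [0,0,0.3,0,0,0,0.1],
    [0,0,0.5,0,0,0,0.1],
    [0,0,0.8,0,0,0,0.1],
    [0,0,0.9,0,0,0,0.1],
    [0,0,0.9,0,0,0,0.1],
    [0,0,0,0,0,0,0.1],
    [0,0,0,0,0,0,0.1],
  ],
)

```text
time_s: 16.2
eef_pos: [520.9, 154.6, 257.5]
ee_rot: [0.001, 0.756, 0.654, 0.002]
force: [-0.7, 0.9, -1.0]
grip_width: 0.549
```

```bash
cat > chk.py <<'E'
from h import *
d=capture('top'); P=world(d)
for n,z0,z1,x,y in(('short',115,130,525,213),('long',155,170,516,149),('three',135,149,507,86),('four',135,149,498,23)):
    m=(P[...,2]>z0)&(P[...,2]<z1)&(abs(P[...,0]-x)<22)&(abs(P[...,1]-y)<22); Q=P[m]; print(n,len(Q),Q.mean(0) if len(Q) else 0)
s=sensors.sense();print(s['eef_pos'],s['force'],s['grip_width'],s['joints'])
E
python3 chk.py
```

```text
short 2 [530.64807866 204.11486889 123.24158496]
long 79 [513.4835559  147.20553828 161.59842967]
three 75 [506.64425081  85.93524759 141.84489818]
four 73 [497.84946491  23.00529324 141.92060781]
[520.18950691 154.51210601 255.63425469] [-1.0923887  -0.59352036 -0.33270416] 0.5512808414282248 [7.27161578e-02 3.23907852e-01 1.36237071e+00 3.96868275e-05
 1.45534447e+00 2.16889883e-01]
```

The long tube is seated in hole two (top 161.6). The short one is hidden by the arm in this view. On to tube three.

Request:
play_rows(
  deltas=[
    [-0.08,-0.5,0,0,0,0,0.1],
    [-0.09,-0.6,0,0,0,0,0.1],
    [-0.09,-0.55,0,0,0,0,0.1],
    [0,0,0,0,0,0,0.1],
    [0,0,0,0,0,0,0.1],
  ],
)

```text
time_s: 16.67
eef_pos: [509.4, 87.9, 254.6]
ee_rot: [-0.001, 0.757, 0.654, -0.001]
force: [-0.7, 0.2, -0.8]
grip_width: 0.55
```

```bash
python3 - <<'E'
from h import *
s=sensors.sense(); c=capture('wrist'); A=(s,c['tool_from_camera'],c['fx'],c['cx'],c['cy'])
print(s['eef_pos']); e=s['eef_pos']
cr=lambda p:((p-[160,30])*3).round(1)
print('below TCP @142',cr(wproj(*A,[e[0],e[1],142])),'cam three',cr(wproj(*A,[506.7,85.9,142])))
save('w8',cv2.resize(c['pixels'][30:230,160:380],(660,600),interpolation=cv2.INTER_CUBIC))
E
```

```text
[509.42676707  87.89254522 254.58556023]
below TCP @142 [309.9 445. ] cam three [302.4 452.1]
```

View pics/w8.png

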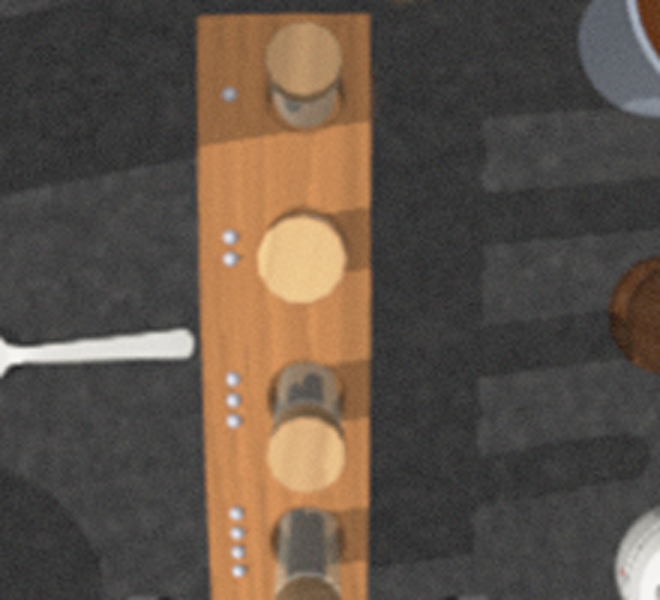

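This shows all four tubes upright, with one and two seated. Tube three's cap is at (306,454), about 1 mm (−x) and 2.5 mm (−y) from the TCP axis at (310,445). Going down and gripping.

Request:
play_rows(
  deltas=[
    [-0.03,-0.06,-0.5,0,0,0,0.1],
    [0,0,-0.8,0,0,0,0.1],
    [0,0,-0.9,0,0,0,0.1],
    [0,0,-0.8,0,0,0,0.1],
    [0,0,-0.55,0,0,0,0.1],
    [0,0,-0.3,0,0,0,0.1],
    [0,0,0,0,0,0,0.1],
    [0,0,0,0,0,0,0.1],
  ],
)

```text
time_s: 17.38
eef_pos: [508.5, 86.8, 101.5]
ee_rot: [-0.001, 0.756, 0.655, -0.0]
force: [0.4, -0.6, 0.9]
grip_width: 0.55
```

Request:
play_rows(
  deltas=[
    [0,0,0,0,0,0,-1],
    [0,0,0,0,0,0,-1],
    [0,0,0,0,0,0,-1],
    [0,0,0,0,0,0,-1],
    [0,0,0,0,0,0,-1],
    [0,0,0,0,0,0,-1],
  ],
)

```text
time_s: 17.88
eef_pos: [509.3, 86.1, 103.1]
ee_rot: [0.001, 0.756, 0.654, 0.001]
force: [0.1, -0.2, 6.1]
grip_width: 0.284
```

Request:
play_rows(
  deltas=[
    [0,0,0.3,0,0,0,-1],
    [0,0,0.5,0,0,0,-1],
    [0,0,0.8,0,0,0,-1],
    [0,0,0.9,0,0,0,-1],
    [0,0,0.9,0,0,0,-1],
    [0,0,0.9,0,0,0,-1],
    [0,0,0.9,0,0,0,-1],
    [0,0,0.9,0,0,0,-1],
  ],
)

```text
time_s: 18.55
eef_pos: [508.1, 86.2, 348.2]
ee_rot: [0.0, 0.756, 0.654, 0.0]
force: [1.4, -0.6, -1.4]
grip_width: 0.282
```

Request:
play_rows(
  deltas=[
    [-0.2,0,0,0,-0.5,0,-1],
    [-0.2,0,0,0,-0.8,0,-1],
    [-0.2,0,0,0,-0.8,0,-1],
    [-0.2,0,0,0,-0.8,0,-1],
    [-0.2,0,0,0,-0.8,0,-1],
    [-0.2,0,0,0,-0.8,0,-1],
    [-0.2,0,0,0,-0.8,0,-1],
    [-0.2,0,0,0,-0.8,0,-1],
  ],
)

```text
time_s: 19.22
eef_pos: [444.0, 86.2, 346.5]
ee_rot: [0.207, 0.717, 0.621, 0.239]
force: [1.1, 0.2, -0.1]
grip_width: 0.285
```

Request:
play_rows(
  deltas=[
    [0,0,0,0,-0.8,0,-1],
    [0,0,0,0,-0.6,0,-1],
    [0,0,0,0,0,0,-1],
    [0,0,0,0,0,0,-1],
    [0,0,0,0,0,0,-1],
    [0,0,0,0,0,0,-1],
  ],
)

```text
time_s: 19.72
eef_pos: [445.2, 86.0, 346.5]
ee_rot: [0.25, 0.699, 0.605, 0.289]
force: [0.3, -0.2, -1.5]
grip_width: 0.286
```

```bash
cat chk.py - > chk2.py <<'E'
z=q2m(s['ee_rot'])[:,2]; print('lean',np.arccos(-z[2]),'foot~',s['eef_pos']+z*91,s['dq'])
d=capture('side'); save('s9',cv2.resize(d['pixels'],(800,600)))
E
python3 chk2.py
```

```text
short 75 [524.25488284 214.10655297 121.41086541]
long 80 [518.22841487 151.32558418 161.87405702]
three 0 0
four 72 [497.8401832   23.07327141 141.77811649]
[445.16805032  86.06651509 346.2385723 ] [-0.27284621  0.91482409 -0.42726764] 0.28278637264646594 [-0.12428912 -0.36507927  2.01135277  0.13342933  0.71905181 -0.04466393]
lean 0.7845648868608249 foot~ [509.46112636  86.07009599 281.83825895] [-0.00087201 -0.00218709  0.00715738  0.00078076 -0.00574786 -0.00260299]
```

View pics/s9.png

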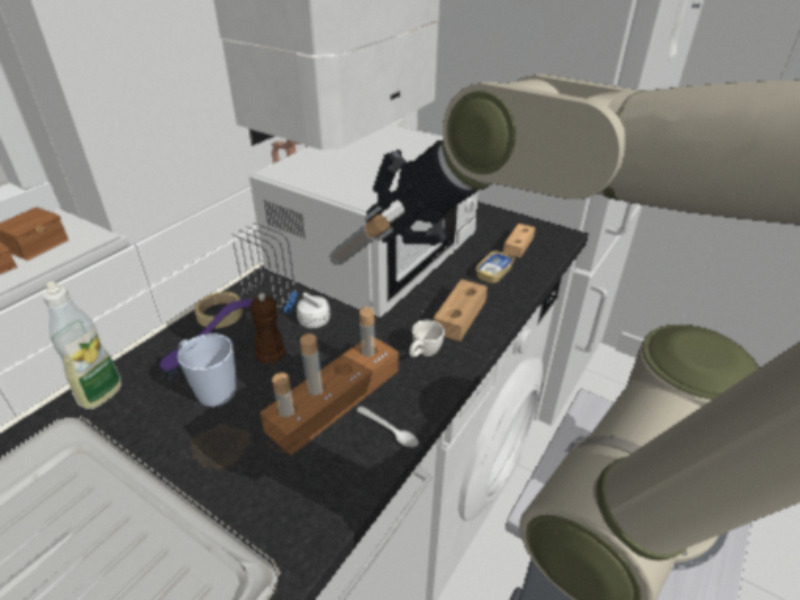

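The side view shows short in one (282,395), long in two (312,365), three held leaning in the gripper at (360,240), four in place and the bystanders undisturbed. Handing in.

```bash
python3 -c "
from h import *
print(order.finish_job()); s=sensors.sense(); print(s['time_s'],s['eef_pos'],s['grip_width'])"
```

```text
the job is handed in; nothing more can be done
None
the job is handed in; nothing more can be done
```

The job is done and handed in at about 20 s of robot time. The simulator gives no verdict, so these are my own last checks:

- **Short and long tubes:** I lowered the short tube into hole one and the long one into hole two. Each met the floor with about 16 N before I let go. The last top picture put their cap tops at 121.4 mm and 161.9 mm, against 122 and 162 expected when seated.
- **Tube three:** I drew it out and am holding it at a lean of 0.785 rad (45°), cap up. By calculation its foot is about 280 mm above the worktop. The arm is still, the grip reads tube width, and the tube is clear of everything.
- **Everything else:** tube four has not moved, and no bystander looks disturbed in the last side picture.

**Disagreements:**
- The top and wrist cameras and the arm's readings disagreed by 2–4 mm, so I corrected each insertion from the wrist view.
- The long tube's cap read about 5 mm differently in x and 4 mm in y between two top pictures. I put this down to its play in the hole and did not measure it further.

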